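Rehang the rinsed skimmer over the drip tray

TASK

The freshly rinsed skimmer hangs over the recipe notebook: flip down the other, folded hook of the hook board and rehang the skimmer on it, over the drip tray. Then fold the emptied hook up flat against its plate again, guiding it slowly all the way home, because its spring would otherwise slam it shut (neither hook may snap shut). Leave the notebook and the tray where they are.

Things in the scene. Friction and masses are not known exactly. Their poses are not given: they have to be found in the camera images.
- hook_board: upright beech board 360 wide (y), 18 thick (x), top edge 310 above the worktop, on a fixed base. Origin on the worktop below the middle of its front face; x points from the front face into the board (away from the robot), y left, z up. Two folding hooks sit on the front face, 100 to either side of the middle; which one holds the skimmer at first changes.
- hook_used: steel plate (34 wide, 4 thick) of the folding hook that holds the skimmer at the start. Origin on the board's front face at hinge height, 235 above the worktop; axes as the board's. The plate reaches from 26 below to 74 above the origin. The hinge pin runs along y, 24 in front of the face (x = -24, z = 0), between two cheeks that reach 33 in front of the face and 10 above the pin, 29 wide in all.
- hook_free: the same plate of the other folding hook, which is empty and folded at the start and stands over the drip tray. Same origin, axes, pin.
- hook_used_arm (a joint): rad: 0 = arm folded, straight up along its plate; 1.57 = unfolded on its stop, straight out of the board (-x). Round bar 11 thick with a ball tip. Over-centre: below about 0.6 rad a spring snaps it shut, beyond that its weight carries it to the stop, where it stays. Under 2 N at the ball moves it. Unfolded, the bar dips between pin and ball: lowest 42 out from the pin, its centre line 16 below the pin.
- hook_free_arm (a joint): the same for hook_free.
- hook_used_ball (a point): centre of the 16 mm ball that ends hook_used's arm, 65 from the pin: unfolded 65 out from the pin at its height (top of the ball 8 above), folded 65 above the pin and 24 in front of the board face. The arm is best taken by pinching the ball across (along y), in which it can turn.
- hook_free_ball (a point): the same ball centre of hook_free's arm.
- skimmer: wire skimmer, 0.16 kg, hanging upright: on top a long loop of 7 mm steel bar (40 wide outside along y, 26 inside; straight sides from 17 to 42 below the origin), then a dark wooden grip and a round wire dish, 90 across, lower edge 188 below the origin. Origin: centre of the loop's top bar; z up the handle, x through the loop. At rest its origin is 66 from the board face, 7 below the pin.
- notebook: closed notebook 210 x 152 x 13 lying below hook_used. Origin at the centre of its underside.
- drip_tray: steel tray 150 x 130 x 20 standing below hook_free. Origin at the centre of its underside.

How it is judged (in metres and radians):
On the way, in this order (a step that is already met when the one before it is completed fails the run):
1. the empty hook is fully unfolded (value of joint hook_free_arm above 1.4 rad), for 0.2 s.
2. the skimmer hangs by its loop on that hook, let go (value of joint hook_free_arm above 1.4 rad and x of skimmer in the frame of hook_free between -0.082 and -0.03 m and z of skimmer in the frame of hook_free between -0.014 and 0.007 m and contact force between skimmer and hook_free above 0.4 N and contact force between skimmer and the fingers below 0.05 N and angle between skimmer's own z axis and vertical below 0.3 rad), for 0.2 s.
At the end, for the whole second after the job is handed in: The skimmer hangs still by its loop on hook_free's arm (30 to 82 mm from the board face, within 0.3 rad of upright, under 0.05 m/s); that arm is unfolded (over 1.4 rad), and hook_used's arm is folded flat (under 0.08 rad) (value of joint hook_used_arm below 0.08 rad and value of joint hook_free_arm above 1.4 rad and x of skimmer in the frame of hook_free between -0.082 and -0.03 m and z of skimmer in the frame of hook_free between -0.014 and 0.007 m and contact force between skimmer and hook_free above 0.4 N and angle between skimmer's own z axis and vertical below 0.3 rad and linear speed of skimmer below 0.05 m/s); the robot touches nothing.
It fails at once if a hook is let go and snaps shut (its arm folds faster than 3 rad/s while more than 0.1 rad from flat) ((velocity of joint hook_used_arm below -3 rad/s and value of joint hook_used_arm above 0.1 rad) or (velocity of joint hook_free_arm below -3 rad/s and value of joint hook_free_arm above 0.1 rad)).
It fails at once if the notebook or the drip tray is pushed more than 25 mm (distance of any of notebook, drip_tray from where it was at the start of the episode above 0.025 m).
It also fails if it takes over 72 s, if anything falls off the work surface, if the arm or the gripper's body presses on something with over 40 N, if the wrist force passes 120 N, or if a joint passes its speed limit or range.

ROBOT

A 7-joint arm with a two-finger parallel gripper is mounted at the origin on a cart in front of the work surface, level with it; the furniture and walls round the work are solid. World frame = base frame: x ahead of the robot, y to its left, z up, the work surface at z = 0. Lengths are in m, angles in degrees, forces in N, time in s.
With the tool pointing down it reaches from about 0.4 to 0.85 m from the base axis. Payload 10.4 kg.
Tool frame: the origin (TCP) lies at the very end of the fingers, on their centre line; the grasp point (between the pads) lies 19 mm behind it; z points along the fingers, y is the line along which they close (so a half turn about z gives the same grasp; the last joint's range is limited). The gripper opens to 87 mm and grips with 3 to 60 N. Pads are 19 mm wide; open, the fingers measure 117 mm over their backs; the gripper's body (75 mm by 190 mm) begins 51 mm behind the grasp point.
Start: joints at [-72.857, 19.034, -3.707, 83.658, 1.238, 77.344, -5.071], TCP at [0.198, 0.593, 0.192] pointing down, gripper open.
Joint ranges: [-148.97, 148.97], [-28.65, 121.19], [-84.17, 76.75], [9.2, 138.47], [-72.65, 252.65], [3.7, 117.97], [-149.18, 149.18]. Speed limits (degrees/s): [127.2, 127.2, 159.86, 159.86, 180, 180, 180].

INTERFACE

Orientations are given as a 3x3 rotation matrix whose columns are the frame's x, y, z axes.
In Python, from plant import env, snapshot, camera_info gives the robot as it stands.
- The arm moves only by the tool apply_moves, never from a script. Its argument "deltas" is a list of rows, each a list of 2 entries, a list of its own where there are three numbers: the shift along the tool's x, y, z in mm, then the turn, a rotation vector about the tool's x, y, z in degrees. A call has 1 to 10 rows; each row shifts and turns the commanded pose from where the row before left it, along the tool's axes as they then stand; what a row does not reach is not made up. A row lasts 1/10 s, in which the tool goes at most 50 mm and 8.59 degrees, less where a joint would pass 70% of its speed; a pose out of reach is approached as far as the arm can. A call with a gripper value outside its range is refused whole. "claw" is the finger opening in mm, from 0 to 87, set as the call begins (left out, the last holds). The fingers move at their own pace and stop on an object; the grip force is fixed at half the most. Time passes only in rows, so rows that do not move let the fingers close. It gives the time, the measured TCP pose, the force, the opening and the grip force at its end, in the units of the state.
- env.sense(): the state, without advancing time (a new reading comes with each control period).
- snapshot(name): name is "scene" or "top" or "wrist"; returns the picture (384x512x3 uint8, red, green, blue); there is no depth.
- camera_info(name): a dict with "fx", "fy", "cx", "cy" (pixels), "rvec" (rotation vector, rad) and "tvec" (3), from world to camera coordinates, as OpenCV has them. Camera axes: x right, y down, z forward; pixel columns grow to the right and rows downward; lengths in m; the calibration is good to about 2 mm. A picture is of the moment at which its call begins: read the wrist's pose just before it. camera_info takes no time and is no camera call; for the wrist camera it gives the pose at the moment of the call.
- env.close_job(): hands the job in; it is judged then, once.
The state is a dict: "t": time; "q": joint angles; "dq": joint speeds; "tau": joint torques, N m; "tool_pos": TCP position; "eef_rot": TCP orientation; "ft_force": force on the tool from outside, world axes, zero at the start; "wrist_torque": the same for the moment, N m; "grip_width": opening from 0.0 (shut) to 1.0 (fully open); "grip_force": force on a finger pad.
Only numpy, scipy, OpenCV 4.12 (cv2) and the standard library are available. Lean on these libraries where they do the work, as an engineer would, in place of code of your own. Each camera call takes 0.05 s, during which the arm holds its last target. There are 200 camera calls.

## Working session

There is one attempt and no reset: what is moved stays moved. The work goes in short steps, Python scripts to look and compute and a tool call to move; the robot and the scene stay as the last step left them, time stands still between calls to the robot, and variables do not carry over. Pictures are saved under pics/ and viewed, at most 10 in all, crops included, and the job is handed in when it is done.

Besides the shell and the picture viewer there is one more tool, called after "Call:" as name(argument=value, ...) on one line, values as JSON. apply_moves: Moves the arm, as the interface text tells. Its arguments: {"type":"object","properties":{"deltas":{"type":"array"},"claw":{"type":"number"}},"required":["deltas"]}

```bash
mkdir -p pics; ls
python3 - <<'E'
from plant import env,snapshot,camera_info
import cv2,numpy as np
for n in ("scene","top"):
    im=snapshot(n); cv2.imwrite(f"pics/{n}0.png",im[:,:,::-1])
    c=camera_info(n); print(n,{k:np.round(v,3).tolist() for k,v in c.items()})
s=env.sense(); print(s["t"],s["tool_pos"],np.round(s["eef_rot"],3))
E
```

```text
pics
scene {'fx': 371.299, 'fy': 371.299, 'cx': 252.945, 'cy': 190.397, 'rvec': [2.118, -0.533, 0.266], 'tvec': [-0.433, 0.365, 0.64]}
top {'fx': 372.856, 'fy': 372.856, 'cx': 250.797, 'cy': 186.35, 'rvec': [2.105, -2.125, 0.206], 'tvec': [0.145, 0.596, 0.902]}
0.1 [0.19752389 0.59254279 0.19122606] [[-0.949  0.316 -0.   ]
 [ 0.316  0.949 -0.001]
 [-0.    -0.001 -1.   ]]
```

View pics/scene0.png

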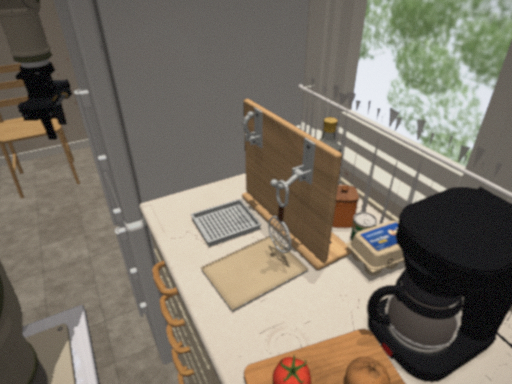

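View pics/top0.png

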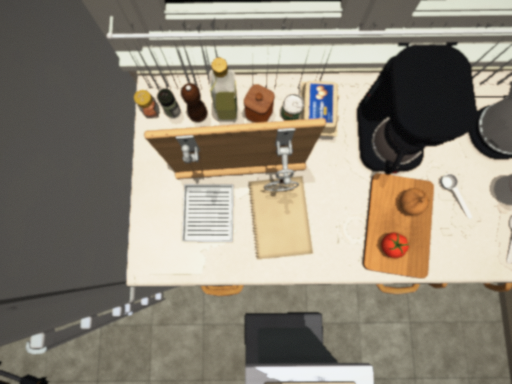

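The hook in use, with the skimmer, is on the right (scene ≈ (283,185)). The free folded hook is on the left, over the tray (top ≈ (187,148)). I'll enlarge both views to pick out corners.

Run:
```python
import cv2,numpy as np
a=cv2.imread("pics/top0.png")[110:210,135:335]; b=cv2.imread("pics/scene0.png")[90:280,185:355]
a=cv2.resize(a,None,fx=4,fy=4,interpolation=cv2.INTER_CUBIC)
cv2.imwrite("pics/topc.png",a)
b=cv2.resize(b,None,fx=3.1,fy=3.1,interpolation=cv2.INTER_CUBIC)
cv2.imwrite("pics/scenec.png",b)
```

```text
(no output)
```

View pics/topc.png

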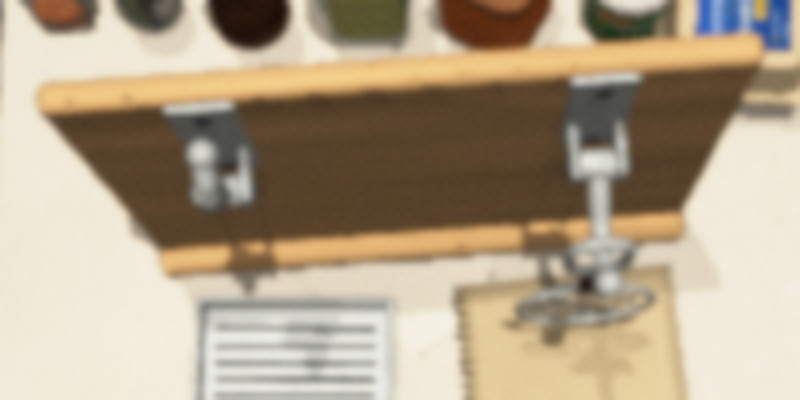

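View pics/scenec.png

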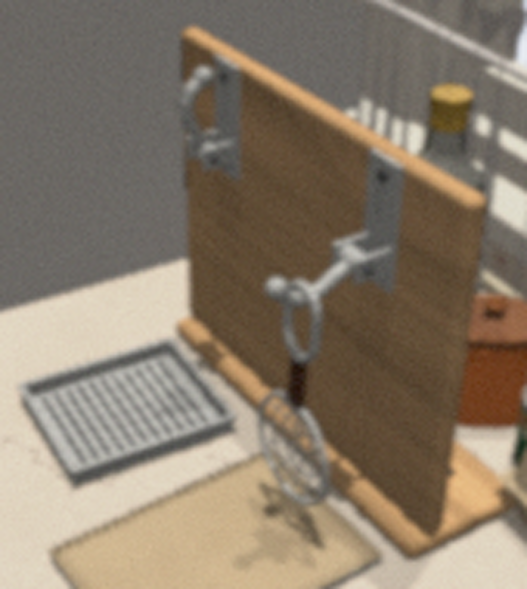

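```bash
cat > h.py <<'E'
import cv2,numpy as np
from plant import camera_info
def ray(n,u,v,c=None):
    c=c or camera_info(n); R=cv2.Rodrigues(np.array(c["rvec"],float))[0]; t=np.array(c["tvec"],float).ravel()
    d=R.T@np.array([(u-c["cx"])/c["fx"],(v-c["cy"])/c["fy"],1]); return -R.T@t,d/np.linalg.norm(d)
def onz(r,z): o,d=r; return o+d*(z-o[2])/d[2]
def tri(r1,r2):
    (o1,d1),(o2,d2)=r1,r2; s=np.linalg.lstsq(np.c_[d1,-d2],o2-o1,rcond=None)[0]
    p,q=o1+s[0]*d1,o2+s[1]*d2; return (p+q)/2,np.linalg.norm(p-q)
T=lambda x,y:ray("top",(x+.5)/4-.5+135,(y+.5)/4-.5+110)
S=lambda x,y:ray("scene",(x+.5)/3.1-.5+185,(y+.5)/3.1-.5+90)
E
python3 - <<'E'
from h import *
np.set_printoptions(precision=4,suppress=True)
l,r=onz(T(48,114),.31),onz(T(757,66),.31); d=l-r; print("edge",l,r,np.linalg.norm(d),np.degrees(np.arctan2(-d[0],d[1])))
sl,sr=onz(S(184,34),.31),onz(S(470,207),.31); d=sl-sr; print("edge scene",sl,sr,np.linalg.norm(d),np.degrees(np.arctan2(-d[0],d[1])))
print("plates",onz(T(199,107),.309),onz(T(606,78),.309))
print("usedball",*tri(T(608,282),S(276,286))); print("freeball",*tri(T(202,152),S(207,73)))
E
```

```text
edge [0.6448 0.3401 0.31  ] [ 0.6657 -0.0058  0.31  ] 0.34651786292812375 3.4504546084784775
edge scene [0.6432 0.3312 0.31  ] [ 0.6655 -0.0147  0.31  ] 0.3466325410461695 3.682856932802825
plates [0.648  0.2668 0.309 ] [0.6607 0.0681 0.309 ]
usedball [0.5746 0.0629 0.2362] 0.0004093199148579823
freeball [0.6285 0.2656 0.3024] 0.002812157114227991
```

Run:
```python
from h import *
np.set_printoptions(precision=3,suppress=True)
for n,u,v in [("top",128,285),("top",133,75),("top",160,295),("scene",143,205),("scene",241,176),("scene",200,383)]: print(n,u,v,onz(ray(n,u,v),0))
print(ray("scene",0,0)[0],ray("top",0,0)[0])
for a in [(38,345),(88,323),(130,308),(157,296)]:
  for b in [(80,92),(99,160),(118,228)]:
    p,e=tri(ray("top",*a),ray("scene",*b)); 
    if e<.05: print(a,b,p,e)
```

```text
top 128 285 [0.35  0.462 0.   ]
top 133 75 [0.945 0.48  0.   ]
top 160 295 [0.324 0.377 0.   ]
scene 143 205 [0.358 0.452 0.   ]
scene 241 176 [0.686 0.456 0.   ]
scene 200 383 [ 0.314 -0.131  0.   ]
[ 0.239 -0.49   0.658] [0.408 0.136 1.002]
(38, 345) (80, 92) [0.276 0.492 0.348] 0.0006388485751305034
(88, 323) (80, 92) [0.292 0.406 0.37 ] 0.040252237983853835
(88, 323) (99, 160) [0.278 0.494 0.155] 0.004595746562169852
(130, 308) (99, 160) [0.294 0.393 0.203] 0.04446190357541549
(130, 308) (118, 228) [ 0.279  0.479 -0.077] 0.009321139586011024
(157, 296) (118, 228) [ 0.296  0.392 -0.015] 0.049453716899851265
```

Call:
apply_moves(deltas=[[[-1,-29,-20],[0,0,0]],[[-1,-29,-20],[0,0,0]],[[-1,-29,-20],[0,0,0]],[[-1,-29,-20],[0,0,0]],[[-1,-29,-20],[0,0,0]],[[0,0,-20],[0,0,-5.5]],[[0,0,-20],[0,0,-5.5]],[[0,0,-20],[0,0,-5.5]],[[0,0,-20],[0,0,-5.5]],[[0,0,0],[0,0,0]]], claw=45)

```text
t: 1.1
tool_pos: [0.1567, 0.4544, 0.3742]
eef_rot: [[-0.998, -0.065, 0.001], [-0.065, 0.998, 0.003], [-0.001, 0.003, -1.0]]
ft_force: [-0.6, -0.2, -0.4]
grip_width: 0.518
grip_force: 0.0
```

Call:
apply_moves(deltas=[[[-27,-29,0],[0,0,0]],[[-27,-29,0],[0,0,0]],[[-27,-29,0],[0,0,0]],[[-27,-29,0],[0,0,0]],[[-27,-29,0],[0,0,0]],[[-27,-29,0],[0,0,0]],[[-28,-27,0],[0,0,0]],[[-40,-2.5,0],[0,0,0]],[[-40,-2.5,0],[0,0,0]],[[-40,-2.5,0],[0,0,0]]])

```text
t: 2.1
tool_pos: [0.4802, 0.2646, 0.3711]
eef_rot: [[-0.998, -0.061, -0.0], [-0.061, 0.998, -0.0], [0.0, -0.0, -1.0]]
ft_force: [-0.6, 0.8, 0.2]
grip_width: 0.519
grip_force: 0.0
```

Run:
```python
from plant import env,snapshot,camera_info
import cv2,numpy as np
s=env.sense(); c=camera_info("wrist"); im=snapshot("wrist"); cv2.imwrite("pics/w1.png",im[:,:,::-1])
print(s["t"],s["tool_pos"],{k:np.round(v,4).tolist() for k,v in c.items()})
```

```text
2.1 [0.48016895 0.26456272 0.37114807] {'fx': 282.9232, 'fy': 282.9232, 'cx': 256.6467, 'cy': 195.35, 'rvec': [-2.0233, -2.1487, -0.2785], 'tvec': [-0.2364, -0.5569, 0.436]}
```

View pics/w1.png

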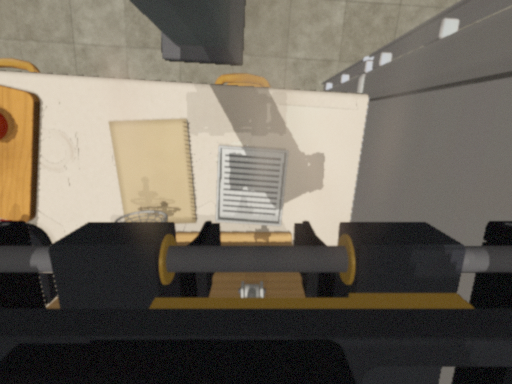

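The wrist view, robot side up, shows the tray at (252,185) and the notebook at (155,170). The free hook's steel is between the fingers at about (252,290). I'll check that against my estimate.

Run:
```python
from h import *
np.set_printoptions(precision=3,suppress=True)
c=camera_info("wrist"); rv,tv=np.array(c["rvec"]),np.array(c["tvec"])
C=np.array([.6565,.1675,0]);a=np.radians(3.6);R=np.array([[np.cos(a),-np.sin(a),0],[np.sin(a),np.cos(a),0],[0,0,1]])
P=[(-.024,.1,.300),(-.024,.1,.235),(-.033,.1145,.245),(-.033,.0855,.245),(-.024,-.1,.235),(-.089,-.1,.235),(-.066,-.1,.228)]
W=[C+R@np.array(p) for p in P]
print(np.array(W)); print(cv2.projectPoints(np.array(W),rv,tv,np.array([[c["fx"],0,c["cx"]],[0,c["fy"],c["cy"]],[0,0,1]]),None)[0].reshape(-1,2).round(1))
im=cv2.imread("pics/w1.png")[275:305,225:280]; cv2.imwrite("pics/w1c.png",cv2.resize(im,None,fx=10,fy=10,interpolation=cv2.INTER_CUBIC))
```

```text
[[0.626 0.266 0.3  ]
 [0.626 0.266 0.235]
 [0.616 0.28  0.245]
 [0.618 0.251 0.245]
 [0.639 0.066 0.235]
 [0.574 0.062 0.235]
 [0.597 0.064 0.228]]
[[250.7 321.2]
 [252.  287.1]
 [263.2 285.2]
 [240.3 285.3]
 [ 99.1 287.5]
 [ 91.4 241.5]
 [ 97.2 255.7]]
```

View pics/w1c.png

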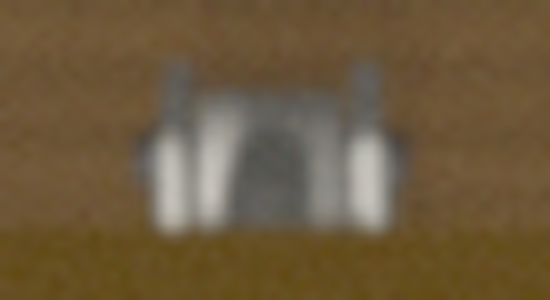

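Call:
apply_moves(deltas=[[[-29.5,-1.5,0],[0,0,0]],[[-29.5,-1.5,0],[0,0,0]],[[-29.5,-1.5,0],[0,0,0]],[[-29.5,-1.5,0],[0,0,0]],[[-29,-1.5,0],[0,0,0]],[[0,0,0],[0,0,0]],[[0,0,20],[0,0,0]],[[0,0,20],[0,0,0]],[[0,0,15],[0,0,0]],[[0,0,0],[0,0,0]]])

```text
t: 3.15
tool_pos: [0.6247, 0.2665, 0.3141]
eef_rot: [[-0.998, -0.061, -0.004], [-0.061, 0.998, -0.001], [0.004, -0.001, -1.0]]
ft_force: [-0.1, 0.2, 0.1]
grip_width: 0.516
grip_force: 0.0
```

Run:
```python
from plant import env,snapshot
import cv2,numpy as np
im=snapshot("scene"); cv2.imwrite("pics/s2.png",cv2.resize(im[70:230,170:340,::-1],None,fx=3.5,fy=3.5,interpolation=cv2.INTER_CUBIC))
```

```text
(no output)
```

View pics/s2.png

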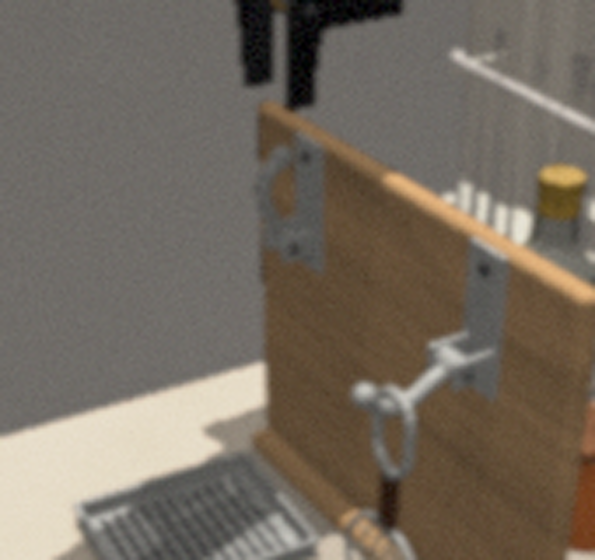

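Run:
```python
from h import *
from plant import env
c=camera_info("scene"); s=env.sense(); print(s["t"],s["tool_pos"])
K=np.array([[c["fx"],0,c["cx"]],[0,c["fy"],c["cy"]],[0,0,1]]); p=s["tool_pos"]; y=s["eef_rot"][:,1]
P=np.array([p,p+.03*y,p-.03*y,(.6269,.266,.300),(.6269,.266,.235)])
print((cv2.projectPoints(P,np.array(c["rvec"]),np.array(c["tvec"]),K,None)[0].reshape(-1,2)-[170,70])*3.5)
```

```text
3.2 [0.6251096  0.26666947 0.31587604]
[[277.63088008 133.65612317]
 [255.71866078 119.98275759]
 [300.60823956 147.99414307]
 [280.73452659 155.18790476]
 [282.08433768 239.69832768]]
```

Run:
```python
from h import *
c=camera_info("scene")
K=np.array([[c["fx"],0,c["cx"]],[0,c["fy"],c["cy"]],[0,0,1]]); p=np.array([.1975,.5925,.1912]); y=np.array([.316,.949,0]);z=np.array([0,0,.03])
P=np.array([p,p+.05*y,p-.05*y,p+z,p+.05*y+z,p-.05*y+z])
print(cv2.projectPoints(P,np.array(c["rvec"]),np.array(c["tvec"]),K,None)[0].reshape(-1,2))
for n in ("scene0","s2"):
    im=cv2.imread(f"pics/{n}.png"); 
    im=im[60:160,0:100] if n=="scene0" else im[0:175,200:350]
    im=np.clip(im.astype(float)*2,0,255).astype(np.uint8); cv2.imwrite(f"pics/x_{n}.png",cv2.resize(im,(400,400*im.shape[0]//im.shape[1]),interpolation=cv2.INTER_CUBIC))
a=cv2.imread("pics/x_scene0.png");b=cv2.imread("pics/x_s2.png");h=max(a.shape[0],b.shape[0])
cv2.imwrite("pics/x.png",np.hstack([cv2.copyMakeBorder(i,0,h-i.shape[0],0,0,0) for i in (a,b)]))
```

```text
[[ 61.03328331 140.39417785]
 [ 65.43376065 132.72075692]
 [ 56.27420051 148.69292428]
 [ 57.73322545 130.5893623 ]
 [ 62.33018538 123.16888113]
 [ 52.7551796  138.62499804]]
```

View pics/x.png

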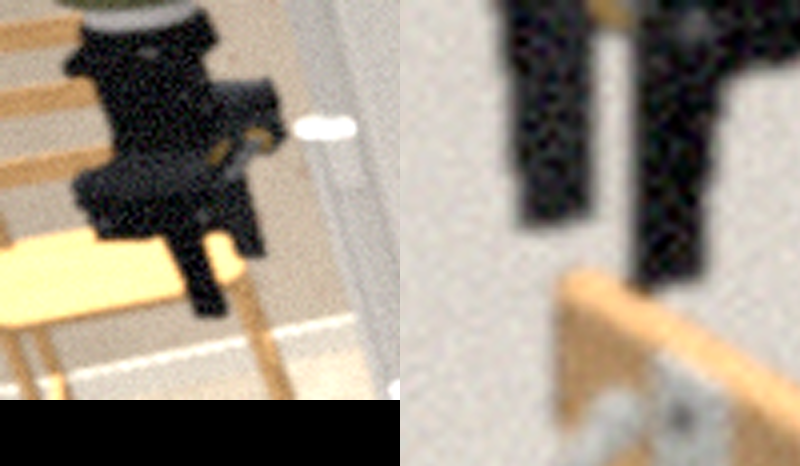

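The visible fingertips are about 30 mm above the reported TCP in both pictures. A cautious pinch at reported z ≈ 0.284 will show which is right: it closes either on the 16 mm ball or just above it.

Call:
apply_moves(deltas=[[[-1,0,16],[0,0,0]],[[-1,0,16],[0,0,0]],[[0,0,0],[0,0,0]],[[0,0,0],[0,0,0]]])

```text
t: 3.6
tool_pos: [0.6281, 0.2669, 0.286]
eef_rot: [[-0.998, -0.062, 0.001], [-0.062, 0.998, 0.001], [-0.001, 0.0, -1.0]]
ft_force: [0.1, 0.2, 1.7]
grip_width: 0.517
grip_force: 0.0
```

Call:
apply_moves(deltas=[[[0,0,0],[0,0,0]],[[0,0,0],[0,0,0]],[[0,0,0],[0,0,0]],[[0,0,0],[0,0,0]],[[0,0,0],[0,0,0]],[[0,0,0],[0,0,0]]], claw=8)

```text
t: 4.2
tool_pos: [0.6281, 0.2668, 0.285]
eef_rot: [[-0.998, -0.062, 0.0], [-0.062, 0.998, 0.0], [-0.0, 0.0, -1.0]]
ft_force: [-0.5, -0.3, -0.6]
grip_width: 0.117
grip_force: 0.0
```

The pinch closed to 10 mm without touching the ball, so the fingertips really are about 30 mm above the reported TCP. I'll correct for that from here: true z = reported + 0.030.

Call:
apply_moves(deltas=[[[0,0,0],[0,0,0]],[[0,0,0],[0,0,0]],[[0,0,0],[0,0,0]],[[0,0,0],[0,0,0]],[[1,0,12],[0,0,0]],[[0,0,12],[0,0,0]],[[0,0,11],[0,0,0]],[[0,0,0],[0,0,0]],[[0,0,0],[0,0,0]]], claw=45)

```text
t: 5.1
tool_pos: [0.6269, 0.2667, 0.2496]
eef_rot: [[-0.998, -0.062, -0.001], [-0.062, 0.998, -0.0], [0.001, -0.0, -1.0]]
ft_force: [-1.0, -0.2, 0.3]
grip_width: 0.516
grip_force: 0.0
```

Call:
apply_moves(deltas=[[[0,0,0],[0,0,0]],[[0,0,0],[0,0,0]],[[0,0,0],[0,0,0]],[[0,0,0],[0,0,0]],[[0,0,0],[0,0,0]],[[0,0,0],[0,0,0]]], claw=10)

```text
t: 5.7
tool_pos: [0.6271, 0.2669, 0.25]
eef_rot: [[-0.998, -0.062, 0.0], [-0.062, 0.998, 0.0], [-0.0, 0.0, -1.0]]
ft_force: [-0.4, 0.6, 0.3]
grip_width: 0.15
grip_force: 30.0
```

Run:
```python
from plant import env,snapshot
import cv2,numpy as np
im=snapshot("scene")[60:160,200:300,::-1]; cv2.imwrite("pics/s3.png",im)
w=snapshot("wrist")[240:340,200:300,::-1]
f=lambda i:np.clip(cv2.resize(i,(400,400),interpolation=cv2.INTER_CUBIC)*1.7,0,255).astype(np.uint8)
cv2.imwrite("pics/sw3.png",np.hstack([f(im),f(w)]))
```

```text
(no output)
```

View pics/sw3.png

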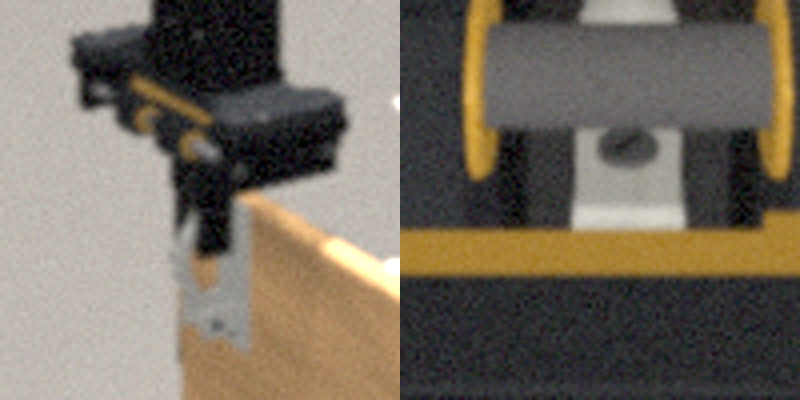

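The near fingertip, at about (254,123) in the image, is roughly 20 mm below the ball at (250,114), so the pinch is centred. Next I'll follow the 65 mm arc to unfold the hook.

Call:
apply_moves(deltas=[[[10.2,0,0.8],[0,0,0]],[[9.9,0,2.4],[0,0,0]],[[9.4,0,3.9],[0,0,0]],[[8.7,0,5.3],[0,0,0]],[[7.8,0,6.6],[0,0,0]],[[6.6,0,7.8],[0,0,0]],[[5.3,0,8.7],[0,0,0]],[[3.9,0,9.4],[0,0,0]],[[2.4,0,9.9],[0,0,0]],[[0.8,0,10.2],[0,0,0]]])

```text
t: 6.8
tool_pos: [0.5617, 0.2629, 0.1841]
eef_rot: [[-0.998, -0.062, -0.001], [-0.062, 0.998, 0.0], [0.001, 0.0, -1.0]]
ft_force: [1.0, 2.0, 1.4]
grip_width: 0.153
grip_force: 29.9
```

Call:
apply_moves(deltas=[[[0,0,0],[0,0,0]],[[0,0,0],[0,0,0]]])

```text
t: 7.0
tool_pos: [0.5617, 0.2628, 0.1845]
eef_rot: [[-0.998, -0.062, -0.001], [-0.062, 0.998, -0.0], [0.001, -0.0, -1.0]]
ft_force: [-4.0, 1.7, -0.2]
grip_width: 0.148
grip_force: 30.0
```

Call:
apply_moves(deltas=[[[0,0,0],[0,0,0]],[[0,0,0],[0,0,0]],[[0,0,0],[0,0,0]],[[0,0,0],[0,0,0]],[[0,0,-20],[0,0,0]],[[0,0,-30],[0,0,0]],[[0,0,-35],[0,0,0]],[[0,-30,0],[0,0,0]],[[-3,-40,0],[0,0,0]],[[-5,-40,0],[0,0,0]]], claw=72)

```text
t: 8.0
tool_pos: [0.5771, 0.1522, 0.2703]
eef_rot: [[-0.998, -0.063, 0.001], [-0.063, 0.998, 0.0], [-0.001, 0.0, -1.0]]
ft_force: [-0.8, -1.1, 0.1]
grip_width: 0.818
grip_force: 0.0
```

Call:
apply_moves(deltas=[[[-5,-40,0],[0,0,0]],[[-10,-40,0],[0,0,0]],[[0,-10,0],[0,0,0]],[[0,0,0],[0,0,0]],[[0,0,0],[0,0,0]]])

```text
t: 8.5
tool_pos: [0.5975, 0.0658, 0.2699]
eef_rot: [[-0.998, -0.063, -0.0], [-0.063, 0.998, 0.001], [0.0, 0.001, -1.0]]
ft_force: [-0.8, 0.9, 0.9]
grip_width: 0.827
grip_force: 0.0
```

Run:
```python
from h import *
from plant import env,snapshot
np.set_printoptions(precision=3,suppress=True)
im=snapshot("scene"); cv2.imwrite("pics/s4.png",im[:,:,::-1])
c=camera_info("scene"); w=camera_info("wrist"); wi=snapshot("wrist"); cv2.imwrite("pics/w4.png",wi[:,:,::-1])
K=lambda c:np.array([[c["fx"],0,c["cx"]],[0,c["fy"],c["cy"]],[0,0,1]])
C=np.array([.6565,.1675,0]);a=np.radians(3.6);R=np.array([[np.cos(a),-np.sin(a),0],[np.sin(a),np.cos(a),0],[0,0,1]])
P=np.array([C+R@np.array(p) for p in [(-.089,.1,.235),(-.089,-.1,.235),(-.066,-.1,.228),(-.066,-.1,.135)]])
for n,c in (("s",c),("w",w)): print(n,cv2.projectPoints(P,np.array(c["rvec"]),np.array(c["tvec"]),K(c),None)[0].reshape(-1,2).round(1).tolist())
b=cv2.resize(im[90:260,190:310,::-1],None,fx=3.4,fy=3.4,interpolation=cv2.INTER_CUBIC)
d=cv2.resize(wi[190:380,180:330,::-1],(456,578),interpolation=cv2.INTER_CUBIC)[:578]
d=d[:578];b=b[:578]
cv2.imwrite("pics/c4.png",np.hstack([d[:578,:390],b[:578,:408]]))
```

```text
s [[227.8, 145.0], [273.5, 182.7], [282.5, 182.3], [281.1, 216.8]]
w [[496.3, 177.2], [251.6, 176.9], [251.8, 201.6], [253.1, 179.8]]
```

View pics/c4.png

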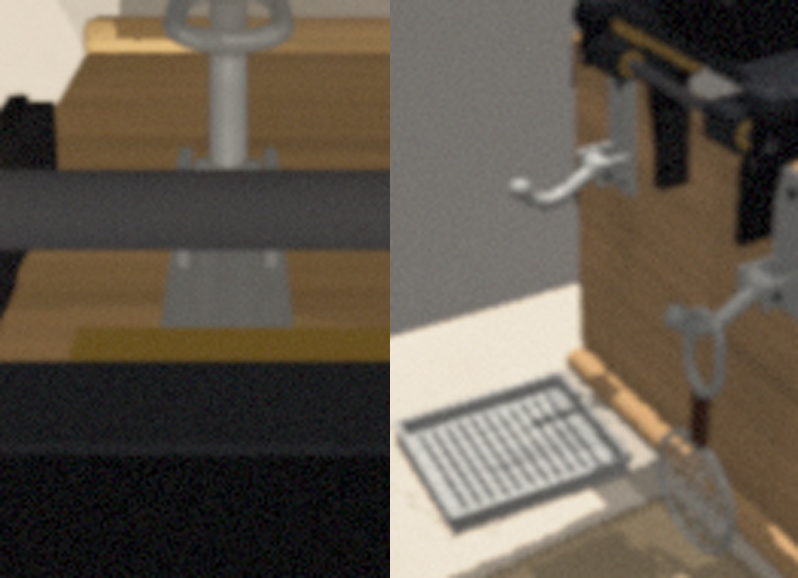

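Free hook is unfolded, and the loop is centred under the fingers (wrist column ≈ 255). I'll lower the fingers around the loop and close them.

Call:
apply_moves(deltas=[[[0,0,25],[0,0,0]],[[0,0,30],[0,0,0]],[[0,0,30],[0,0,0]],[[0,0,20],[0,0,0]],[[0,0,10],[0,0,0]],[[0,0,0],[0,0,0]],[[0,0,0],[0,0,0]]])

```text
t: 9.3
tool_pos: [0.5981, 0.0651, 0.1559]
eef_rot: [[-0.998, -0.063, 0.001], [-0.063, 0.998, 0.0], [-0.001, 0.0, -1.0]]
ft_force: [0.2, -0.5, 0.4]
grip_width: 0.826
grip_force: 0.0
```

Call:
apply_moves(deltas=[[[0,0,0],[0,0,0]],[[0,0,0],[0,0,0]],[[0,0,0],[0,0,0]],[[0,0,0],[0,0,0]],[[0,0,0],[0,0,0]]], claw=32)

```text
t: 9.8
tool_pos: [0.5976, 0.0645, 0.155]
eef_rot: [[-0.998, -0.062, 0.0], [-0.062, 0.998, 0.0], [-0.0, 0.0, -1.0]]
ft_force: [0.1, 1.8, 0.9]
grip_width: 0.458
grip_force: 1.2
```

Call:
apply_moves(deltas=[[[0,0,0],[0,0,0]],[[0,0,0],[0,0,0]],[[0,0,-5],[0,0,0]],[[0,0,-8],[0,0,0]],[[0,0,-8],[0,0,0]],[[0,0,-6],[0,0,0]],[[0,0,-3],[0,0,0]],[[0,0,0],[0,0,0]]])

```text
t: 10.6
tool_pos: [0.5978, 0.0645, 0.1855]
eef_rot: [[-0.998, -0.062, 0.001], [-0.062, 0.998, 0.0], [-0.001, 0.0, -1.0]]
ft_force: [-0.5, 0.1, -2.5]
grip_width: 0.448
grip_force: 30.0
```

Call:
apply_moves(deltas=[[[4,0,0],[0,0,0]],[[8,0,0],[0,0,0]],[[10,0,0],[0,0,0]],[[10,0,0],[0,0,0]],[[10,0,0],[0,0,0]],[[8,0,0],[0,0,0]],[[5,0,0],[0,0,0]],[[0,0,0],[0,0,0]],[[0,0,0],[0,0,0]]])

```text
t: 11.5
tool_pos: [0.5428, 0.0611, 0.1851]
eef_rot: [[-0.998, -0.062, 0.0], [-0.062, 0.998, 0.0], [-0.0, 0.0, -1.0]]
ft_force: [0.2, 0.7, -2.0]
grip_width: 0.449
grip_force: 30.0
```

Call:
apply_moves(deltas=[[[0,8,0],[0,0,0]],[[0,18,0],[0,0,0]],[[0,25,0],[0,0,0]],[[0,25,0],[0,0,0]],[[0,25,0],[0,0,0]],[[0,25,0],[0,0,0]],[[0,25,0],[0,0,0]],[[0,25,0],[0,0,0]],[[0,16,0],[0,0,0]],[[0,8,0],[0,0,0]]])

```text
t: 12.5
tool_pos: [0.5298, 0.2627, 0.1845]
eef_rot: [[-0.998, -0.064, -0.001], [-0.064, 0.998, -0.0], [0.001, -0.0, -1.0]]
ft_force: [0.0, -0.2, -2.0]
grip_width: 0.449
grip_force: 30.0
```

Call:
apply_moves(deltas=[[[0,0,0],[0,0,0]],[[0,0,0],[0,0,0]],[[0,0,0],[0,0,0]]])

```text
t: 12.8
tool_pos: [0.5308, 0.2592, 0.1851]
eef_rot: [[-0.998, -0.06, 0.0], [-0.06, 0.998, -0.0], [-0.0, -0.0, -1.0]]
ft_force: [-0.0, -0.2, -2.0]
grip_width: 0.448
grip_force: 30.0
```

Run:
```python
from h import *
from plant import env,snapshot
s=env.sense(); print(s["tool_pos"])
im=snapshot("scene")[:,:,::-1]; cv2.imwrite("pics/s5.png",im)
c=camera_info("scene"); K=np.array([[c["fx"],0,c["cx"]],[0,c["fy"],c["cy"]],[0,0,1]])
p=s["tool_pos"]+np.array([0,0,.03+.019+.024]); P=np.array([p,p-[0,0,.075],p-[0,0,.143],p-[0,0,.188]])
print(cv2.projectPoints(P,np.array(c["rvec"]),np.array(c["tvec"]),K,None)[0].reshape(-1,2).round(1).tolist())
# dark wooden grip: centroid and axis
hsv=cv2.cvtColor(np.ascontiguousarray(im),cv2.COLOR_BGR2HSV)
m=((im[:,:,2].astype(int)-im[:,:,0]>12)&(im.max(2)<75)).astype(np.uint8); m[:140]=0;m[240:]=0;m[:,:190]=0;m[:,290:]=0
n,l,st,ct=cv2.connectedComponentsWithStats(m)
for i in range(1,n):
    if st[i,4]>15: print(st[i],ct[i].round(1))
```

```text
[0.53076362 0.25916598 0.18508093]
[[216.1, 139.7], [218.1, 166.8], [219.7, 189.3], [220.8, 203.2]]
[216 164   4  13  30] [217.5 170.1]
```

The grip is at (217.5,170), right on the predicted vertical line, so the skimmer hangs straight. Moving in, then lowering.

Call:
apply_moves(deltas=[[[-5,1,0],[0,0,0]],[[-8,0.5,0],[0,0,0]],[[-10,0,0],[0,0,0]],[[-10,0,0],[0,0,0]],[[-10,0,0],[0,0,0]],[[-8,0,0],[0,0,0]],[[-4,0,0],[0,0,0]],[[0,0,0],[0,0,0]],[[0,0,0],[0,0,0]]])

```text
t: 13.75
tool_pos: [0.5849, 0.2656, 0.1849]
eef_rot: [[-0.998, -0.062, -0.0], [-0.062, 0.998, 0.0], [0.0, 0.0, -1.0]]
ft_force: [-0.4, -0.3, -2.1]
grip_width: 0.445
grip_force: 30.0
```

Call:
apply_moves(deltas=[[[0,0,5],[0,0,0]],[[0,0,8],[0,0,0]],[[0,0,8],[0,0,0]],[[0,0,4],[0,0,0]],[[0,0,2],[0,0,0]],[[0,0,1],[0,0,0]],[[0,0,1],[0,0,0]],[[0,0,0],[0,0,0]],[[0,0,0],[0,0,0]]])

```text
t: 14.65
tool_pos: [0.5852, 0.2656, 0.1562]
eef_rot: [[-0.998, -0.062, 0.0], [-0.062, 0.998, 0.0], [-0.0, 0.0, -1.0]]
ft_force: [0.9, 0.8, -1.8]
grip_width: 0.446
grip_force: 30.0
```

Call:
apply_moves(deltas=[[[0,0,1],[0,0,0]],[[0,0,0.5],[0,0,0]],[[0,0,0],[0,0,0]],[[0,0,0],[0,0,0]]])

```text
t: 15.05
tool_pos: [0.5854, 0.2657, 0.155]
eef_rot: [[-0.998, -0.062, 0.001], [-0.062, 0.998, 0.001], [-0.001, 0.001, -1.0]]
ft_force: [-0.6, -1.0, 3.5]
grip_width: 0.45
grip_force: 30.0
```

Call:
apply_moves(deltas=[[[0,0,0],[0,0,0]],[[0,0,0],[0,0,0]],[[0,0,0],[0,0,0]],[[0,0,0],[0,0,0]],[[0,0,0],[0,0,0]],[[0,0,0],[0,0,0]]], claw=72)

```text
t: 15.65
tool_pos: [0.585, 0.2656, 0.1544]
eef_rot: [[-0.998, -0.062, -0.0], [-0.062, 0.998, 0.0], [0.0, 0.0, -1.0]]
ft_force: [-0.5, 0.5, -0.2]
grip_width: 0.807
grip_force: 0.0
```

Run:
```python
from h import *
from plant import env,snapshot
s=env.sense(); print(s["t"],s["tool_pos"],s["ft_force"])
im=snapshot("scene")[:,:,::-1]; cv2.imwrite("pics/s6.png",im)
c=camera_info("scene"); K=np.array([[c["fx"],0,c["cx"]],[0,c["fy"],c["cy"]],[0,0,1]])
p=np.array([.585,.265,.228]); P=np.array([p-[0,0,k] for k in (0,.06,.075,.09,.143)])
print(cv2.projectPoints(P,np.array(c["rvec"]),np.array(c["tvec"]),K,None)[0].reshape(-1,2).round(1).tolist())
m=((im[:,:,2].astype(int)-im[:,:,0]>12)&(im.max(2)<75)).astype(np.uint8); m[:130]=0;m[240:]=0;m[:,:190]=0;m[:,290:]=0
n,l,st,ct=cv2.connectedComponentsWithStats(m)
for i in range(1,n):
    if st[i,4]>15: print(st[i],ct[i].round(1))
```

```text
15.65 [0.58502417 0.26557334 0.15437553] [-0.45950137  0.5252398  -0.21787121]
[[236.0, 144.9], [236.8, 165.6], [237.0, 170.5], [237.2, 175.4], [237.9, 191.9]]
[245 133  25  35  63] [256.8 150. ]
[236 141   5   7  21] [237.7 143.9]
[236 168   3  12  26] [236.8 173. ]
```

The skimmer hangs upright on the free hook, with its grip at (237,173), and the fingers are clear of it. Next is the empty hook.

Call:
apply_moves(deltas=[[[0,0,-15],[0,0,0]],[[0,0,-30],[0,0,0]],[[0,0,-35],[0,0,0]],[[0,0,-30],[0,0,0]],[[3,-30,0],[0,0,0]],[[5,-40,0],[0,0,0]],[[5,-40,0],[0,0,0]],[[5,-40,0],[0,0,0]],[[5,-40,0],[0,0,0]],[[0,-11,0],[0,0,0]]])

```text
t: 16.7
tool_pos: [0.5746, 0.0577, 0.2664]
eef_rot: [[-0.998, -0.055, 0.002], [-0.055, 0.998, -0.0], [-0.002, -0.001, -1.0]]
ft_force: [0.8, -0.4, 0.9]
grip_width: 0.826
grip_force: 0.0
```

Call:
apply_moves(deltas=[[[0,0,0],[0,0,0]],[[0,0,0],[0,0,0]],[[0,0,25],[0,0,0]],[[0,0,30],[0,0,0]],[[0,0,18],[0,0,0]],[[0,0,7],[0,0,0]],[[0,0,0],[0,0,0]],[[0,0,0],[0,0,0]]], claw=45)

```text
t: 17.5
tool_pos: [0.5752, 0.0644, 0.1855]
eef_rot: [[-0.998, -0.063, 0.001], [-0.063, 0.998, 0.0], [-0.001, 0.0, -1.0]]
ft_force: [-0.2, 0.1, 0.1]
grip_width: 0.521
grip_force: 0.0
```

Call:
apply_moves(deltas=[[[0,-1,0],[0,0,0]],[[0,0,0],[0,0,0]],[[0,0,0],[0,0,0]],[[0,0,0],[0,0,0]],[[0,0,0],[0,0,0]],[[0,0,0],[0,0,0]],[[0,0,0],[0,0,0]]], claw=10)

```text
t: 18.2
tool_pos: [0.5747, 0.0632, 0.1845]
eef_rot: [[-0.998, -0.063, 0.0], [-0.063, 0.998, 0.001], [-0.0, 0.001, -1.0]]
ft_force: [-0.0, 4.0, 0.9]
grip_width: 0.148
grip_force: 30.0
```

Same 13 mm reading as on the first ball, so it's held. Folding slowly.

Call:
apply_moves(deltas=[[[-0.4,0,-6.8],[0,0,0]],[[-1,0,-6.7],[0,0,0]],[[-1.8,0,-6.6],[0,0,0]],[[-2.4,0,-6.3],[0,0,0]],[[-3.1,0,-6.1],[0,0,0]],[[-3.7,0,-5.7],[0,0,0]],[[-4.3,0,-5.3],[0,0,0]],[[0,0,0],[0,0,0]]])

```text
t: 19.0
tool_pos: [0.592, 0.0642, 0.2288]
eef_rot: [[-0.998, -0.063, 0.001], [-0.063, 0.998, 0.001], [-0.001, 0.001, -1.0]]
ft_force: [-0.2, 4.5, -1.6]
grip_width: 0.148
grip_force: 30.0
```

Call:
apply_moves(deltas=[[[-4.8,0,-4.8],[0,0,0]],[[-5.3,0,-4.3],[0,0,0]],[[-5.7,0,-3.7],[0,0,0]],[[-6.1,0,-3.1],[0,0,0]],[[-6.3,0,-2.4],[0,0,0]],[[-6.6,0,-1.8],[0,0,0]],[[-6.7,0,-1],[0,0,0]],[[-6.8,0,-0.4],[0,0,0]],[[0,0,0],[0,0,0]],[[0,0,0],[0,0,0]]])

```text
t: 20.0
tool_pos: [0.638, 0.0671, 0.2481]
eef_rot: [[-0.998, -0.063, -0.005], [-0.063, 0.998, -0.0], [0.005, 0.0, -1.0]]
ft_force: [-5.1, 4.5, -8.8]
grip_width: 0.145
grip_force: 30.1
```

Call:
apply_moves(deltas=[[[-1,0,0],[0,0,0]],[[0,0,0],[0,0,0]],[[0,0,0],[0,0,0]]])

```text
t: 20.3
tool_pos: [0.6384, 0.0671, 0.2481]
eef_rot: [[-0.998, -0.063, -0.006], [-0.063, 0.998, 0.0], [0.006, 0.0, -1.0]]
ft_force: [-9.0, 3.4, -7.3]
grip_width: 0.144
grip_force: 30.1
```

Resistance of 9 N in x shows the arm is home on its plate. Releasing and withdrawing upward.

Call:
apply_moves(deltas=[[[1,0,0],[0,0,0]],[[0,0,0],[0,0,0]],[[0,0,0],[0,0,0]],[[0,0,0],[0,0,0]],[[0,0,0],[0,0,0]],[[0,0,-15],[0,0,0]],[[0,0,-30],[0,0,0]],[[0,0,-30],[0,0,0]],[[0,0,-25],[0,0,0]],[[0,0,0],[0,0,0]]], claw=45)

```text
t: 21.3
tool_pos: [0.6407, 0.0662, 0.3546]
eef_rot: [[-0.998, -0.062, 0.007], [-0.062, 0.998, 0.001], [-0.007, 0.0, -1.0]]
ft_force: [0.4, -0.1, -0.2]
grip_width: 0.519
grip_force: 0.0
```

Call:
apply_moves(deltas=[[[30,0,0],[0,0,0]],[[40,0,0],[0,0,0]],[[40,0,0],[0,0,0]],[[30,0,0],[0,0,0]],[[0,0,0],[0,0,0]],[[0,0,0],[0,0,0]]])

```text
t: 21.9
tool_pos: [0.4997, 0.0579, 0.3502]
eef_rot: [[-0.998, -0.063, 0.001], [-0.063, 0.998, 0.001], [-0.001, 0.001, -1.0]]
ft_force: [0.6, -0.2, 0.2]
grip_width: 0.52
grip_force: 0.0
```

Run:
```python
from h import *
from plant import env,snapshot
s=env.sense(); print(s["t"],s["tool_pos"],s["ft_force"])
c=camera_info("scene"); K=np.array([[c["fx"],0,c["cx"]],[0,c["fy"],c["cy"]],[0,0,1]])
im=snapshot("scene")[:,:,::-1].astype(int); cv2.imwrite("pics/s7.png",im)
P=np.array([[.6385,.066,.300],[.574,.062,.235],[.585,.265,.150]])
uv=cv2.projectPoints(P,np.array(c["rvec"]),np.array(c["tvec"]),K,None)[0].reshape(-1,2).round().astype(int)
old=cv2.imread("pics/scene0.png").astype(int)
for u,v in uv: print(u,v,"now",im[v-1:v+2,u-1:u+2].mean((0,1)).round(),"start",old[v-1:v+2,u-1:u+2].mean((0,1)).round())
def diff(u0,u1,v0,v1): return np.abs(im-old)[v0:v1,u0:u1].mean()
print("tray",diff(195,225,215,240),"notebook",diff(210,250,265,300),"wall",diff(150,200,60,120))
m=((im[:,:,2]-im[:,:,0]>12)&(im.max(2)<75)).astype(np.uint8); m[:150]=0;m[200:]=0;m[:,:220]=0;m[:,260:]=0
n,l,st,ct=cv2.connectedComponentsWithStats(m); print(st[1:],ct[1:].round(1))
```

```text
21.9 [0.49966897 0.05791578 0.35020416] [ 0.59701903 -0.16229152  0.23794072]
300 147 now [144. 149. 150.] start [ 56.  78. 100.]
274 183 now [ 56.  80. 100.] start [135. 140. 142.]
237 172 now [39. 44. 56.] start [100. 105. 108.]
tray 11.327555555555556 notebook 42.139761904761905 wall 9.106555555555556
[[235 168   4  12  29]] [[236.7 172.7]][ WARN:0@0.954] global loadsave.cpp:1063 imwrite_ Unsupported depth image for selected encoder is fallbacked to CV_8U.
```

```bash
python3 -c "
from plant import env
print(env.close_job())"
```

```text
the job is handed in; nothing more can be done
None
```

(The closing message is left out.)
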